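# Stack a joystick base in the nest and hold its sprung shaft out at the length mark

## Task

Build up the joystick base in the four-post nest: set the thick body down over the shaft, then the thin-walled spacer ring, then the top disc, each lying flat and fully home between the posts. Then take the knob and pull the sprung shaft straight up until the dark length mark on it is level with the disc's top face (30 mm of pull, short of the stop), and finish while still holding it there: do not let go, and leave the stack seated. Do not push the other things on the bench about.

Things in the scene. Friction and masses are not known exactly. Their poses are not given: they have to be found in the camera images.
- nest: fixed aluminium block 116 x 116 mm, 30 mm high; origin at the centre of its underside, z up, x and y along its sides. Four steel posts (diameter 10 mm, 50 mm tall, last 6 mm tapered) stand on it at (+-25.8, +-25.8) mm and form a round pocket, diameter 63 mm, for 60 mm parts. The 41 mm gaps between posts face its +-x and +-y: fingers closing along its x or y pass between the posts.
- nest_floor (a point): centre of the pocket's floor, on top of the nest's block (30 mm above the bench); axes as the nest. Here a fixed steel sleeve, diameter 16 mm, rises 20 mm, and out of it stands the sprung shaft; the parts go down over both. Seated undersides: body 0, spacer 30, disc 42 mm above this point; top face of the stack 54 mm.
- shaft (a joint): how far the telescoping shaft is pulled up out of its sleeve, m: 0 = home (where its spring keeps it), 0.030 = length mark level with the top face of a fully seated stack, 0.038 = stop. The spring pulls it back down: about 5 N at 0, 9.5 N at 0.030 (150 N/m); let go, it returns to 0.
- knob (a point): centre of the black cylindrical knob on top of the shaft: diameter 18 mm, 14 mm tall; it rises with the shaft. At home its underside is 57 mm and its top 71 mm above the pocket's floor: 3 mm gap between the seated disc and the knob's underside. Below the knob the shaft is 10 mm in diameter.
- mark (a point): the length mark: a dark 2 mm band round the steel shaft, this point on the axis at the band's mid-height, 40 mm below the knob's centre; 24 mm above the pocket's floor at home (hidden inside the stack once that is built).
- base_body: the body of the joystick base: thick round part of plain aluminium, outer diameter 60 mm, 30 mm tall, with a 27 mm through hole; the tallest of the three round parts. Origin at the centre of its underside, z up.
- spacer: plain aluminium ring, outer diameter 60 mm, 12 mm tall, thin walled, with a wide 44 mm hole. Origin at the centre of its underside, z up.
- disc: the top disc, plain aluminium, outer diameter 60 mm, 12 mm thick, with a 27 mm hole: as thick as the spacer, but with the much smaller hole. Origin at the centre of its underside, z up.
- jar: bystander: closed amber glass jar with black lid, 48 mm diameter, 60 mm tall. Origin: its underside.
- gaiter: bystander: black ribbed rubber joystick gaiter standing on the bench, 68 mm diameter, 44 mm tall. Origin: its underside.
- terminal: bystander: grey five-way terminal block, 70 x 22 x 22 mm, long axis its x. Origin: its underside.
- screwdriver: bystander: screwdriver lying on the bench. Origin: its underside.
- grip: bystander: black plastic joystick handle standing on its 48 mm foot, 100 mm tall. Origin: its underside.
- tray: bystander: grey plastic parts tray, 120 x 90 mm, 35 mm tall. Origin: its underside.
There are look-alikes about, which are no part of the job. Leave any red look-alike of the disc alone.

How it is judged:
By the outcome, as a careful person would: the job done as asked, in the order asked, and still so for the second after the job is handed in, while the arm keeps its last pose, push and grip.
It also fails if it takes over 72 s, if anything falls off the work surface, if the arm or the gripper's body presses on something with over 40 N, if the wrist force passes 120 N, or if a joint passes its speed limit or range.

## Robot

A 6-joint arm with a two-finger parallel gripper is mounted at the origin on the work surface. World frame = base frame: x ahead of the robot, y to its left, z up, the work surface at z = 0. Lengths are in m, angles in degrees, forces in N, time in s.
With the tool pointing down it reaches from about 0.275 to 0.75 m from the base axis. Payload 10.2 kg.
Tool frame: the origin (TCP) lies at the very end of the fingers, on their centre line; the grasp point (between the pads) lies 19 mm behind it (bot.grasp_offset is the distance from the TCP to the grasp point, in m); z points along the fingers, y is the line along which they close (so a half turn about z gives the same grasp; the last joint's range is limited). The gripper opens to 88 mm and grips with 3 to 60 N. Pads are 18 mm wide; open, the fingers measure 123 mm over their backs; the gripper's body (75 mm by 187 mm) begins 45 mm behind the grasp point.
Start: joints at [51.772, 17.928, 85.812, -0, 76.261, -12.8], TCP at [0.225, 0.474, 0.203] pointing down, gripper open.
Joint ranges: [-168.41, 168.41], [-55.51, 124.54], [10.69, 146.95], [-70.63, 250.63], [1, 178], [-165.06, 165.06]. Speed limits (degrees/s): [136.94, 136.94, 172.46, 180, 180, 180].

## Interface

Orientations are given as a 3x3 rotation matrix whose columns are the frame's x, y, z axes.
In Python, from station import bot gives the robot as it stands.
- The arm moves only by the shell command python3 -m pendant 'ROWS' [OPENING]. ROWS is JSON, a list of rows, each a list of 6 numbers: the shift along the tool's x, y, z in units of 25 mm (1.0 is 25 mm), then the turn, a rotation vector about the tool's x, y, z in units of 6 degrees (1.0 is 6 degrees). In form: [[dx, dy, dz, rx, ry, rz], ...]. A call has 1 to 20 rows; each row is the pose to reach, as a shift and turn from the pose commanded when the call began, along the tool's axes at that moment; what a row does not reach only later rows make up. A row lasts 1/12 s, in which the tool goes at most 41.7 mm and 7.16 degrees, less where a joint would pass 70% of its speed; a pose out of reach is approached as far as the arm can. A call with a gripper value outside its range is refused whole. OPENING is the closure, from 0 (fully open) to 1 (shut), set as the call begins (- or left out, the last holds). The fingers move at their own pace and stop on an object; the grip force is fixed at half the most. Time passes only in rows, so rows that repeat a pose let the fingers close. It gives the time, the measured TCP pose, the force, the opening and the grip force at its end, in the units of the state.
- bot.get_state(): the state, without advancing time (a new reading comes with each control period).
- bot.camera(name): name is "scene" or "top"; returns the picture (420x560x3 uint8, red, green, blue); there is no depth.
- bot.camera_model(name): a dict with "fx", "fy", "cx", "cy" (pixels), "k1" (the pictures are not rectified: a ray, as slopes to the right and down, at radius r is drawn at 1 + k1 r^2 times it, then the intrinsics apply), "R" (3x3) and "t" (3): a world point X has camera coordinates R X + t. Camera axes: x right, y down, z forward; pixel columns grow to the right and rows downward; lengths in m; the calibration is good to about 2 mm. A picture is of the moment at which its call begins. camera_model takes no time and is no camera call.
- bot.job_done(): hands the job in; it is judged then, once.
Trained networks look in the newest picture that a camera, given by its name, has taken for a name from the list of things; names that differ only in an ending like _2 or _b are one class to them, and where a whole thing is asked for, a point or a joint stands for the part that bears it (a point fixed in the world has none). Each returns a list of dicts, best first, with "conf" (0 to 1); they miss things now and then, are a little off and sometimes report something else, mostly with a low value. They report only what shows in the picture. A call takes as long as a camera call. They do not tell look-alikes from the thing itself.
- bot.trace(camera, label): "region" (420x560 bool, what is visible of it) and "rect" ([left, top, right, bottom] in pixels, round what is visible of it).
The state is a dict: "time": time; "joint_pos": joint angles; "joint_vel": joint speeds; "tau": joint torques, N m; "tool_pos": TCP position; "ee_rot": TCP orientation; "force": force on the tool from outside, world axes, zero at the start; "ft_torque": the same for the moment, N m; "gripper_width": finger opening in m; "finger_force": force on a finger pad.
Only numpy, scipy, OpenCV 4.12 (cv2) and the standard library are available. Lean on these libraries where they do the work, as an engineer would, in place of code of your own. Each camera call takes 0.05 s, during which the arm holds its last target. There are 200 camera calls.

## Working session

There is one attempt and no reset: what is moved stays moved. The work goes in short steps, Python scripts to look and compute and a shell command to move; the robot and the scene stay as the last step left them, time stands still between calls to the robot, and variables do not carry over. Pictures are saved under pics/ and viewed, at most 10 in all, crops included, and the job is handed in when it is done.

```bash
ls; mkdir -p pics
cat > h.py <<'E'
import numpy as np, cv2
from station import bot
def ray(cam,u,v):
    m=bot.camera_model(cam); x=(u-m["cx"])/m["fx"]; y=(v-m["cy"])/m["fy"]
    d=cv2.undistortPoints(np.array([[[float(u),float(v)]]]),np.array([[m["fx"],0,m["cx"]],[0,m["fy"],m["cy"]],[0,0,1.]]),np.array([m["k1"],0,0,0.]))[0,0]
    R=np.array(m["R"]);t=np.array(m["t"])
    return -R.T@t, R.T@np.array([d[0],d[1],1])
def at(cam,u,v,z):
    o,d=ray(cam,u,v); return (o+d*(z-o[2])/d[2])
def proj(cam,X):
    m=bot.camera_model(cam); c=np.array(m["R"])@np.array(X)+np.array(m["t"]); x,y=c[:2]/c[2]
    s=1+m["k1"]*(x*x+y*y); return np.array([m["fx"]*x*s+m["cx"], m["fy"]*y*s+m["cy"]])
E
python3 - <<'E'
from h import *
for n in("top","scene"):
    cv2.imwrite(f"pics/{n}0.png",cv2.cvtColor(bot.camera(n),cv2.COLOR_RGB2BGR))
    m=bot.camera_model(n); print(n,{k:np.round(v,3).tolist() for k,v in m.items()}, ray(n,280,210)[0])
    for l in("nest","base_body","spacer","disc","knob","jar","gaiter","terminal","screwdriver","grip","tray"):
        for r in bot.trace(n,l)[:3]:
            print(l,round(r["conf"],2),np.round(r["rect"]).tolist(),int(r["region"].sum()))
E
```

```text
pics
top {'fx': 527.93, 'fy': 527.93, 'cx': 282.335, 'cy': 210.535, 'k1': -0.21, 'R': [[0.004, -1.0, -0.016], [-0.985, -0.001, -0.17], [0.17, 0.017, -0.985]], 't': [-0.04, 0.552, 1.398]} [ 0.30654837 -0.06305407  1.47092874]
nest 0.86 [289.0, 195.0, 344.0, 244.0] 1787
base_body 0.79 [212.0, 246.0, 228.0, 269.0] 288
spacer 0.77 [165.0, 201.0, 191.0, 223.0] 170
disc 0.82 [255.0, 181.0, 278.0, 205.0] 270
disc 0.81 [220.0, 188.0, 239.0, 209.0] 266
disc 0.57 [249.0, 218.0, 272.0, 242.0] 297
knob 0.62 [317.0, 214.0, 318.0, 218.0] 22
knob 0.26 [287.0, 195.0, 342.0, 245.0] 1761
jar 0.56 [139.0, 264.0, 157.0, 280.0] 307
gaiter 0.69 [168.0, 158.0, 194.0, 180.0] 465
terminal 0.7 [252.0, 135.0, 276.0, 157.0] 244
screwdriver 0.71 [310.0, 250.0, 329.0, 315.0] 390
grip 0.7 [401.0, 236.0, 423.0, 250.0] 310
grip 0.34 [314.0, 211.0, 322.0, 219.0] 47
tray 0.57 [398.0, 172.0, 436.0, 219.0] 1415
scene {'fx': 417.443, 'fy': 417.443, 'cx': 278.256, 'cy': 212.737, 'k1': 0.038, 'R': [[-0.747, 0.665, -0.007], [0.563, 0.626, -0.539], [-0.354, -0.407, -0.842]], 't': [0.428, -0.237, 1.209]} [0.88171193 0.3549616
[... 171 characters left out ...]
0, 309.0, 379.0, 337.0] 346
disc 0.69 [254.0, 250.0, 283.0, 275.0] 412
disc 0.64 [292.0, 275.0, 318.0, 306.0] 463
disc 0.6 [292.0, 227.0, 316.0, 248.0] 394
knob 0.65 [249.0, 180.0, 260.0, 196.0] 91
gaiter 0.76 [307.0, 343.0, 340.0, 380.0] 845
gaiter 0.46 [224.0, 174.0, 289.0, 234.0] 2091
terminal 0.88 [210.0, 291.0, 245.0, 307.0] 416
terminal 0.59 [141.0, 129.0, 197.0, 175.0] 1631
terminal 0.58 [250.0, 181.0, 260.0, 196.0] 79
screwdriver 0.61 [271.0, 151.0, 332.0, 185.0] 410
screwdriver 0.36 [250.0, 182.0, 259.0, 198.0] 91
grip 0.93 [207.0, 104.0, 223.0, 141.0] 419
grip 0.37 [252.0, 181.0, 259.0, 198.0] 70
tray 0.83 [143.0, 130.0, 198.0, 177.0] 1624
tray 0.32 [271.0, 150.0, 336.0, 187.0] 423
```

View pics/top0.png

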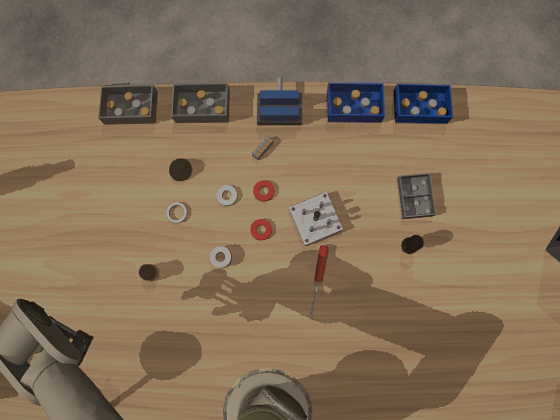

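View pics/scene0.png

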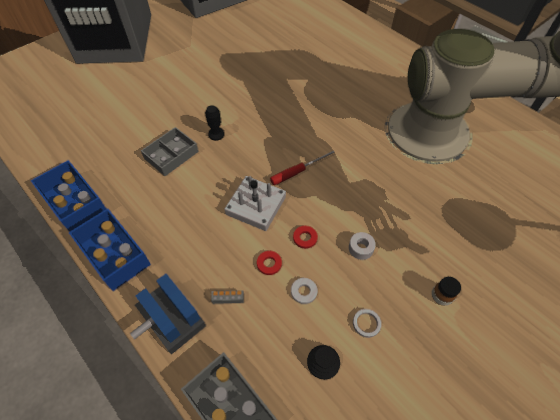

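```bash
cat > fit.py <<'E'
from h import *
from scipy.optimize import minimize
S=8
def circ(r,z,n=48):
    a=np.linspace(0,2*np.pi,n,endpoint=False); return np.c_[r*np.cos(a),r*np.sin(a),0*a+z]
CYL=lambda h,r=.03: np.r_[circ(r,0),circ(r,h)]
b=.058
NEST=np.array([[x,y,z] for x in(-b,b) for y in(-b,b) for z in(0,.03)])
def hullmask(cam,pts,box):
    p=np.array([proj(cam,q) for q in pts]); p=(p-box[:2]+.5)*S-.5
    m=np.zeros(((box[3]-box[1])*S,(box[2]-box[0])*S),np.uint8)
    cv2.fillConvexPoly(m,cv2.convexHull(np.round(p*16).astype(np.int32)),255,shift=4); return m
def seg(im,rect,pad=6,th=60,vmin=60):
    l,t,r,bt=[int(v) for v in rect]; box=np.array([l-pad,t-pad,r+pad,bt+pad])
    c=im[box[1]:box[3],box[0]:box[2]]
    c=cv2.resize(c,None,fx=S,fy=S,interpolation=cv2.INTER_CUBIC)
    hsv=cv2.cvtColor(c,cv2.COLOR_RGB2HSV)
    m=((hsv[...,1]<th)&(hsv[...,2]>vmin)).astype(np.uint8)
    n,lab,st,_=cv2.connectedComponentsWithStats(m); k=1+np.argmax(st[1:,4]); m=(lab==k).astype(np.uint8)
    cs,_=cv2.findContours(m,cv2.RETR_EXTERNAL,cv2.CHAIN_APPROX_NONE)
    o=np.zeros_like(m); cv2.fillConvexPoly(o,cv2.convexHull(cs[0]),255)
    return box,o,c
def fit(views,model,x0,yaw=False,z=0):
    def cost(p,full=False):
        c=np.cos(p[2]) if yaw else 1; s=np.sin(p[2]) if yaw else 0
        P=model@np.array([[c,s,0],[-s,c,0],[0,0,1]])+[p[0],p[1],z]
        e=0
        for cam,(box,o,_) in views.items():
            m=hullmask(cam,P,box); e+=1-(m&o).astype(bool).sum()/((m|o)>0).sum()
        return e/len(views)
    n=len(x0); sx=np.r_[[x0],np.array(x0)+np.diag([.008,.008,.15][:n])]
    r=minimize(cost,x0,method="Nelder-Mead",options=dict(initial_simplex=sx,xatol=1e-5,fatol=1e-5))
    return r.x,r.fun
E
cat > run1.py <<'E'
from fit import *
R={"nest":([289,195,344,244],[224,175,289,231],NEST,.015),"body":([212,246,230,269],[348,233,376,259],CYL(.03),.015),
"spacer":([165,201,191,223],[349,309,379,337],CYL(.012),.006),"disc":([217,185,239,209],[292,275,318,306],CYL(.012),.006)}
im={n:bot.camera(n) for n in("top","scene")}
tiles=[]
for k,(a,s,mod,zc) in R.items():
    V={"top":seg(im["top"],a),"scene":seg(im["scene"],s)}
    g=at("top",(a[0]+a[2])/2,(a[1]+a[3])/2,zc)[:2]
    x0=list(g)+([.35] if k=="nest" else [])
    for vs in (V,{"top":V["top"]},{"scene":V["scene"]}):
        x,f=fit(vs,mod,x0,k=="nest"); print(k,list(vs),np.round(x,4),round(f,3))
    for cam,(box,o,c) in V.items():
        c=c.copy(); cs,_=cv2.findContours(o,0,1); cv2.drawContours(c,cs,-1,(255,0,255),1)
        tiles.append(cv2.resize(c[...,::-1],(200,200*c.shape[0]//c.shape[1]))[:250])
W=np.zeros((500,800,3),np.uint8)
for i,t in enumerate(tiles):
    y,x=(i%2)*250,(i//2)*200; W[y:y+t.shape[0],x:x+200]=t
cv2.imwrite("pics/seg.png",W)
E
python3 run1.py
```

```text
nest ['top', 'scene'] [ 0.5353 -0.1304  0.3989] 0.031
nest ['top'] [ 0.5355 -0.1301  0.4016] 0.012Traceback (most recent call last):
  File "run1.py", line 11, in <module>
    x,f=fit(vs,mod,x0,k=="nest"); print(k,list(vs),np.round(x,4),round(f,3))
        ~~~^^^^^^^^^^^^^^^^^^^^^
  File "fit.py", line 32, in fit
    r=minimize(cost,x0,method="Nelder-Mead",options=dict(initial_simplex=sx,xatol=1e-5,fatol=1e-5))
    res = _minimize_neldermead(fun, x0, args, callback, bounds=bounds,
                               **options)
    fxr = func(xr)
    fx = function(np.copy(x), *(wrapper_args + args))
  File "fit.py", line 29, in cost
    m=hullmask(cam,P,box); e+=1-(m&o).astype(bool).sum()/((m|o)>0).sum()
  File "fit.py", line 10, in hullmask
    p=np.array([proj(cam,q) for q in pts]); p=(p-box[:2]+.5)*S-.5
                ~~~~^^^^^^^
  File "h.py", line 11, in proj
    m=bot.camera_model(cam); c=np.array(m["R"])@np.array(X)+np.array(m["t"]); x,y=c[:2]/c[2]
ValueError: time passes only in moves, steps and waits
```

Cache the camera model.

```bash
sed -i 's/bot.camera_model(/cm(/; ' h.py; sed -i '2a import functools\n@functools.cache\ndef cm(n): return bot.camera_model(n)' h.py
python3 run1.py; python3 -c "
from h import *;s=bot.get_state();print(s['time'],s['ee_rot'],s['tool_pos'],s['joint_pos'])"
```

```text
nest ['top', 'scene'] [ 0.5352 -0.1304  0.3981] 0.032
nest ['top'] [ 0.5356 -0.1301  0.4016] 0.012
nest ['scene'] [ 0.5332 -0.132   0.3898] 0.023
body ['top', 'scene'] [0.4271 0.1324] 0.057
body ['top'] [0.4275 0.1333] 0.047
body ['scene'] [0.4263 0.1311] 0.057
spacer ['top', 'scene'] [0.554  0.2635] 0.055
spacer ['top'] [0.5546 0.2646] 0.036
spacer ['scene'] [0.553  0.2627] 0.054
disc ['top', 'scene'] [0.6042 0.1206] 0.056
disc ['top'] [0.6047 0.1217] 0.037
disc ['scene'] [0.6026 0.1193] 0.056
1.4 [[-9.03137174e-01  4.29352122e-01 -1.10216673e-05]
 [ 4.29352122e-01  9.03137174e-01 -5.52657097e-06]
 [ 7.58123252e-06 -9.72342795e-06 -1.00000000e+00]] [0.22543377 0.4741467  0.20312353] [ 5.17727092e+01  1.79283430e+01  8.58107082e+01  3.08981549e-04
  7.62615883e+01 -1.28009130e+01]
```

View pics/seg.png

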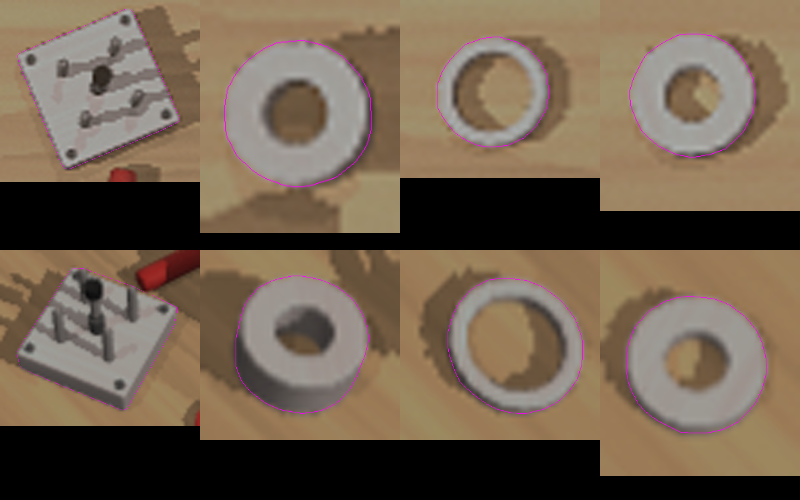

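The contours fit all four parts well, and the two cameras agree to within about 2 mm. Next I'll squeeze the body along two directions, which centres it and calibrates the cameras.

```bash
cat > plan.py <<'E'
import sys; from h import *
def plan(x,y,z,yaw):
    s=bot.get_state(); R=np.array(s["ee_rot"]); c=np.cos(np.radians(yaw)); sn=np.sin(np.radians(yaw))
    T=np.array([[-sn,c,0],[c,sn,0],[0,0,-1.]]); T[:,0]=np.cross(T[:,1],T[:,2])
    d=R.T@(np.array([x,y,z])-s["tool_pos"])/.025; r=cv2.Rodrigues(R.T@T)[0].ravel()*180/np.pi/6
    print("row",np.round(np.r_[d,r],3).tolist(),"t",round(s["time"],2),"pos",np.round(s["tool_pos"],4),"w",round(s["gripper_width"],4),"F",np.round(s["force"],1),"yaw",round(np.degrees(np.arctan2(R[1,1],R[0,1])),2))
if __name__=="__main__": plan(*map(float,sys.argv[1:]))
E
python3 plan.py .427 .132 .09 112.8
```

```text
row [-13.158, -8.898, 4.525, -0.0, -0.0, -8.038] t 1.4 pos [0.2254 0.4741 0.2031] w 0.0879 F [ 0.1 -0.3 -0.5] yaw 64.57
```

```bash
python3 -m pendant '[[-13.16,-8.9,4.5,0,0,-8.04],[-13.16,-8.9,4.5,0,0,-8.04],[-13.16,-8.9,4.5,0,0,-8.04],[-13.16,-8.9,4.5,0,0,-8.04],[-13.16,-8.9,4.5,0,0,-8.04],[-13.16,-8.9,4.5,0,0,-8.04],[-13.16,-8.9,4.5,0,0,-8.04],[-13.16,-8.9,4.5,0,0,-8.04],[-13.16,-8.9,4.5,0,0,-8.04],[-13.16,-8.9,4.5,0,0,-8.04],[-13.16,-8.9,4.5,0,0,-8.04],[-13.16,-8.9,4.5,0,0,-8.04],[-13.16,-8.9,4.5,0,0,-8.04],[-13.16,-8.9,4.5,0,0,-8.04],[-13.16,-8.9,4.5,0,0,-8.04],[-13.16,-8.9,4.5,0,0,-8.04]]' 0; python3 plan.py .427 .132 .012 112.8
```

```text
time: 2.73
tool_pos: [0.4267, 0.1329, 0.091]
ee_rot: [[-0.921, -0.389, 0.001], [-0.389, 0.921, 0.0], [-0.001, -0.0, -1.0]]
force: [0.6, -0.2, -0.1]
gripper_width: 0.0877
finger_force: 0.0
row [0.006, -0.037, 3.16, -0.002, 0.006, 0.019] t 2.73 pos [0.4267 0.1329 0.091 ] w 0.0877 F [ 0.6 -0.2 -0.1] yaw 112.92
```

Good. Descend, then close gently. The force is fixed and the body is free, so it self-centres.

```bash
python3 -m pendant '[[0,0,1,0,0,0],[0,0,2,0,0,0],[0,0,2.7,0,0,0],[0,0,3.16,0,0,0],[0,0,3.16,0,0,0],[0,0,3.16,0,0,0]]'; python3 -m pendant '[[0,0,0,0,0,0],[0,0,0,0,0,0],[0,0,0,0,0,0],[0,0,0,0,0,0],[0,0,0,0,0,0],[0,0,0,0,0,0],[0,0,0,0,0,0],[0,0,0,0,0,0],[0,0,0,0,0,0],[0,0,0,0,0,0]]' 1
```

```text
time: 3.23
tool_pos: [0.4268, 0.1325, 0.0118]
ee_rot: [[-0.921, -0.389, -0.0], [-0.389, 0.921, 0.0], [0.0, 0.0, -1.0]]
force: [0.7, -0.6, -0.3]
gripper_width: 0.0881
finger_force: 0.0
time: 4.07
tool_pos: [0.427, 0.1319, 0.0116]
ee_rot: [[-0.922, -0.388, -0.0], [-0.388, 0.922, -0.0], [0.0, 0.0, -1.0]]
force: [-0.2, 0.5, 0.4]
gripper_width: 0.0234
finger_force: 0.0
```

Run:
```python
from h import *
a=bot.camera("top");b=bot.camera("scene")
p=proj("top",[.427,.132,.015]);q=proj("scene",[.427,.132,.015]);print(p,q,bot.get_state()["gripper_width"])
f=lambda im,c:cv2.resize(im[int(c[1])-45:int(c[1])+45,int(c[0])-45:int(c[0])+45],(400,400))
cv2.imwrite("pics/g1.png",np.hstack([f(a,p),f(b,q)])[...,::-1])
```

```text
[220.85694588 256.91079701] [361.45497926 245.62525353] 0.015587260863264509
```

View pics/g1.png

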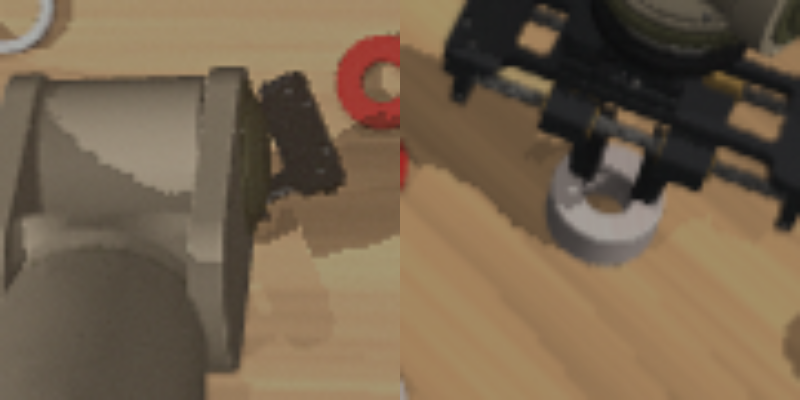

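Run:
```python
from h import *
b=bot.camera("scene"); s=bot.get_state(); R=np.array(s["ee_rot"]);p=np.array(s["tool_pos"]);w=s["gripper_width"];print(w,s["finger_force"],s["time"])
x0,y0,x1,y1=325,195,405,265;k=10
f=cv2.resize(b[y0:y1,x0:x1],None,fx=k,fy=k,interpolation=cv2.INTER_CUBIC)[...,::-1].copy()
for sg in(-1,1):
    for zz,c in((0,(0,255,0)),(.019,(0,255,255)),(.04,(255,0,0))):
        q=(proj("scene",p+R[:,1]*sg*w/2-R[:,2]*zz)-[x0,y0]+.5)*k; cv2.circle(f,tuple(int(v) for v in q),4,c,-1)
q=(proj("scene",p)-[x0,y0]+.5)*k; cv2.circle(f,tuple(int(v) for v in q),4,(0,0,255),-1)
cv2.imwrite("pics/g2.png",cv2.resize(f,(680,595)))
```

```text
0.01100263311449571 0.0 4.2167
```

View pics/g2.png

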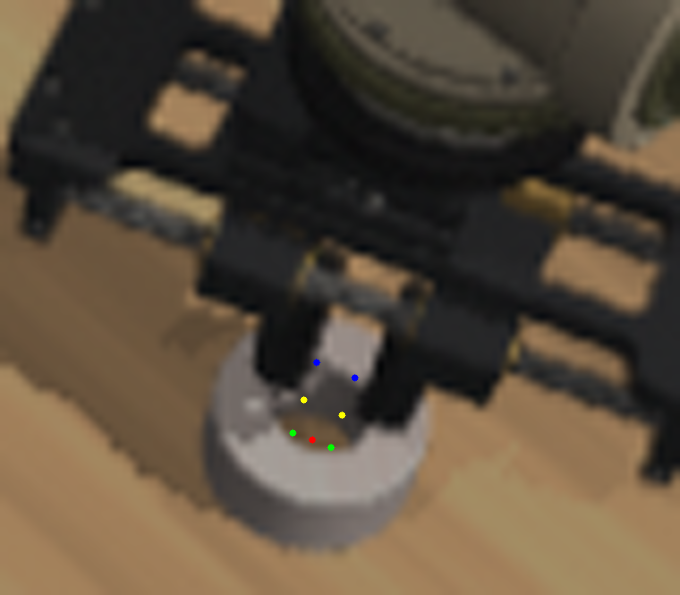

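```bash
python3 -m pendant '[[0,0,0,0,0,0],[0,0,0,0,0,0],[0,0,0,0,0,0],[0,0,0,0,0,0],[0,0,0,0,0,0],[0,0,0,0,0,0],[0,0,0,0,0,0],[0,0,0,0,0,0],[0,0,0,0,0,0],[0,0,0,0,0,0]]' 0
python3 - <<'E'
from h import *
b=bot.camera("scene"); s=bot.get_state(); R=np.array(s["ee_rot"]);p=np.array(s["tool_pos"]);w=s["gripper_width"];print(w,s["finger_force"],s["time"])
x0,y0,x1,y1=325,195,405,265;k=10
f=cv2.resize(b[y0:y1,x0:x1],None,fx=k,fy=k,interpolation=cv2.INTER_CUBIC)[...,::-1].copy()
f=cv2.convertScaleAbs(f,alpha=1.6)
for sg in(-1,1):
    for zz,c in((0,(0,255,0)),(.019,(0,255,255)),(.04,(255,0,0))):
        q=(proj("scene",p+R[:,1]*sg*w/2-R[:,2]*zz)-[x0,y0]+.5)*k; cv2.circle(f,tuple(int(v) for v in q),4,c,-1)
cv2.imwrite("pics/g3.png",cv2.resize(f,(680,595)))
E
```

```text
time: 5.05
tool_pos: [0.427, 0.1319, 0.0116]
ee_rot: [[-0.922, -0.388, -0.0], [-0.388, 0.922, -0.0], [0.0, 0.0, -1.0]]
force: [0.4, 0.1, -0.1]
gripper_width: 0.076
finger_force: 0.0
0.0800675246044096 0.0 5.1
```

View pics/g3.png

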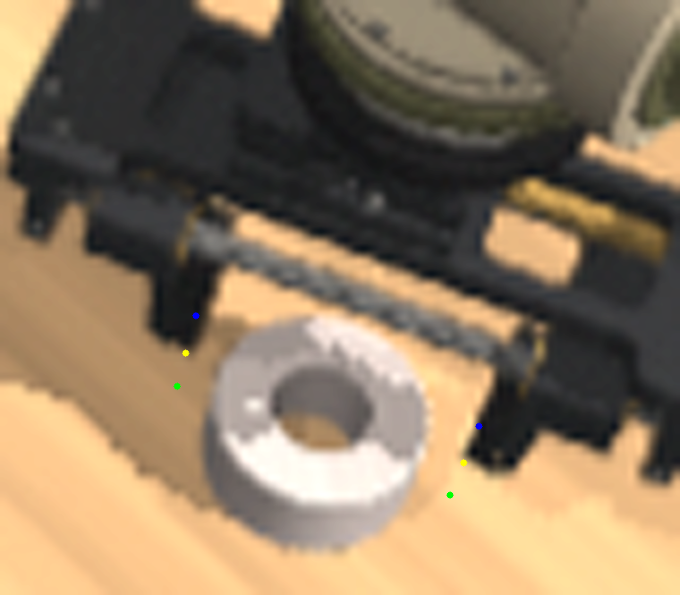

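```bash
python3 -c "
from station import bot; print(bot.grasp_offset)"; python3 -m pendant '[[0,0,0.3,0,0,0],[0,0,0.56,0,0,0],[0,0,0.6,0,0,0],[0,0,0.6,0,0,0]]';  python3 -m pendant '[[0,0,0.04,0,0,0],[0,0,0.08,0,0,0],[0,0,0.08,0,0,0]]'
```

```text
0.0187
time: 5.43
tool_pos: [0.4265, 0.1319, -0.0041]
ee_rot: [[-0.922, -0.388, -0.002], [-0.388, 0.922, -0.0], [0.001, 0.001, -1.0]]
force: [0.0, -0.1, -0.2]
gripper_width: 0.0883
finger_force: 0.0
time: 5.68
tool_pos: [0.4271, 0.1319, -0.0054]
ee_rot: [[-0.922, -0.388, 0.0], [-0.388, 0.922, -0.0], [-0.0, -0.0, -1.0]]
force: [-0.4, 0.5, -0.5]
gripper_width: 0.0881
finger_force: 0.0
```

The fingertips sit well above the reported TCP, so I'll find the bench by touch.

```bash
for i in 1; do python3 -m pendant '[[0,0,0.1,0,0,0],[0,0,0.2,0,0,0],[0,0,0.2,0,0,0]]' | grep -E 'tool_pos|force: \['; python3 -m pendant '[[0,0,0.06,0,0,0],[0,0,0.12,0,0,0]]'| grep -E 'tool_pos|force: \['; done
```

```text
tool_pos: [0.4268, 0.1319, -0.0108]
force: [0.2, 0.2, -0.5]
tool_pos: [0.4271, 0.1319, -0.0135]
force: [-1.0, -0.5, 0.2]
```

```bash
python3 -m pendant '[[0,0,0.04,0,0,0],[0,0,0.08,0,0,0]]' | grep -E 'tool_pos|force: \['
```

```text
tool_pos: [0.427, 0.1319, -0.0155]
force: [-0.4, 0.3, 0.0]
```

```bash
python3 -m pendant '[[0,0,0.04,0,0,0],[0,0,0.06,0,0,0]]' | grep -E 'tool_pos|force: \['
```

```text
tool_pos: [0.427, 0.1319, -0.017]
force: [-0.7, 0.2, -0.5]
```

```bash
python3 -m pendant '[[0,0,0.04,0,0,0],[0,0,0.04,0,0,0]]' | grep -E 'tool_pos|force: \['
```

```text
tool_pos: [0.427, 0.1319, -0.018]
force: [-0.3, 0.1, -0.1]
```

```bash
python3 -m pendant '[[0,0,0.02,0,0,0],[0,0,0.04,0,0,0]]' | grep -E 'tool_pos|force: \['
```

```text
tool_pos: [0.4271, 0.1319, -0.0189]
force: [0.1, 0.1, 0.3]
```

```bash
python3 -m pendant '[[0,0,0.02,0,0,0],[0,0,0.04,0,0,0]]' | grep -E 'tool_pos|force: \['
```

```text
tool_pos: [0.427, 0.1319, -0.0199]
force: [-0.5, -0.2, -0.2]
```

```bash
python3 -m pendant '[[0,0,0.02,0,0,0],[0,0,0.04,0,0,0]]' | grep -E 'tool_pos|force: \['
```

```text
tool_pos: [0.427, 0.1319, -0.0209]
force: [-0.2, 0.6, 0.0]
```

```bash
python3 -m pendant '[[0,0,0.02,0,0,0],[0,0,0.04,0,0,0]]' | grep -E 'tool_pos|force: \['
```

```text
tool_pos: [0.427, 0.1319, -0.0219]
force: [0.2, -0.4, -0.3]
```

```bash
python3 -m pendant '[[0,0,0.02,0,0,0],[0,0,0.04,0,0,0]]' | grep -E 'tool_pos|force: \['
```

```text
tool_pos: [0.427, 0.1319, -0.023]
force: [-1.5, -0.6, -0.3]
```

```bash
python3 -m pendant '[[0,0,0.02,0,0,0],[0,0,0.04,0,0,0]]' | grep -E 'tool_pos|force: \['
```

```text
tool_pos: [0.4271, 0.1319, -0.0239]
force: [0.5, 0.1, 0.4]
```

Run:
```python
from h import *
b=bot.camera("scene"); s=bot.get_state(); R=np.array(s["ee_rot"]);p=np.array(s["tool_pos"]);w=s["gripper_width"];print(w,s["finger_force"],s["time"],s["tau"])
x0,y0,x1,y1=325,195,405,265;k=10
f=cv2.resize(b[y0:y1,x0:x1],None,fx=k,fy=k,interpolation=cv2.INTER_CUBIC)[...,::-1].copy()
f=cv2.convertScaleAbs(f,alpha=1.8)
for sg in(-1,1):
    for zz,c in((.0239,(0,255,0)),(.0339,(0,255,255))):
        q=(proj("scene",p+R[:,1]*sg*w/2-R[:,2]*zz)-[x0,y0]+.5)*k; cv2.circle(f,tuple(int(v) for v in q),3,c,-1)
cv2.imwrite("pics/g4.png",cv2.resize(f,(680,595)))
```

```text
0.0883564256073894 0.0 7.65 [ 4.52701317e-02 -3.81529999e+01 -1.52252948e+01 -2.52593122e-02
  6.70970860e-02 -5.32235845e-05]
```

View pics/g4.png

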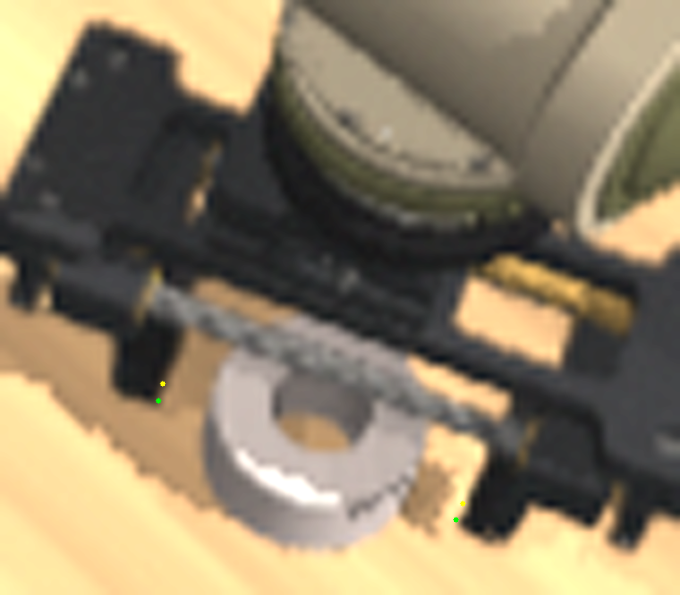

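```bash
python3 -m pendant '[[0,0,0.02,0,0,0],[0,0,0.04,0,0,0]]' | grep -E 'tool_pos|force: \['
```

```text
tool_pos: [0.4271, 0.1319, -0.0249]
force: [0.1, -0.3, -0.8]
```

```bash
python3 -m pendant '[[0,0,0.02,0,0,0],[0,0,0.04,0,0,0]]' | grep -E 'tool_pos|force: \['
```

```text
tool_pos: [0.427, 0.1319, -0.0259]
force: [-0.8, 0.3, -0.2]
```

```bash
python3 -m pendant '[[0,0,0.02,0,0,0],[0,0,0.04,0,0,0]]' | grep -E 'tool_pos|force: \['
```

```text
tool_pos: [0.427, 0.1319, -0.0269]
force: [0.1, 0.5, 0.2]
```

```bash
python3 -m pendant '[[0,0,0.02,0,0,0],[0,0,0.04,0,0,0]]' | grep -E 'tool_pos|force: \['
```

```text
tool_pos: [0.427, 0.1319, -0.0279]
force: [-0.4, -0.1, -0.3]
```

```bash
python3 -m pendant '[[0,0,0.02,0,0,0],[0,0,0.04,0,0,0]]' | grep -E 'tool_pos|force: \['
```

```text
tool_pos: [0.427, 0.1319, -0.0289]
force: [0.0, 0.4, 0.3]
```

```bash
python3 -m pendant '[[0,0,0.02,0,0,0],[0,0,0.04,0,0,0]]' | grep -E 'tool_pos|force: \['
```

```text
tool_pos: [0.4271, 0.1319, -0.0299]
force: [0.4, -0.3, 0.6]
```

```bash
python3 -m pendant '[[0,0,0,0,0,0],[0,0,0,0,0,0],[0,0,0,0,0,0],[0,0,0,0,0,0],[0,0,0,0,0,0],[0,0,0,0,0,0],[0,0,0,0,0,0],[0,0,0,0,0,0]]' 1
```

```text
time: 9.32
tool_pos: [0.4271, 0.1319, -0.0298]
ee_rot: [[-0.922, -0.388, 0.0], [-0.388, 0.922, -0.0], [-0.0, -0.0, -1.0]]
force: [0.4, -1.2, 0.2]
gripper_width: 0.0593
finger_force: 30.0
```

```bash
python3 -m pendant '[[0,0,0,0,0,0],[0,0,0,0,0,0],[0,0,0,0,0,0],[0,0,0,0,0,0],[0,0,0,0,0,1],[0,0,0,0,0,2],[0,0,0,0,0,3],[0,0,0,0,0,4],[0,0,0,0,0,5],[0,0,0,0,0,6],[0,0,0,0,0,7],[0,0,0,0,0,8],[0,0,0,0,0,9],[0,0,0,0,0,10],[0,0,0,0,0,11],[0,0,0,0,0,12],[0,0,0,0,0,13],[0,0,0,0,0,14],[0,0,0,0,0,15],[0,0,0,0,0,15]]' 0;  python3 -m pendant '[[0,0,0.03,0,0,0],[0,0,0.06,0,0,0],[0,0,0.08,0,0,0]]' | grep -E 'tool_pos|force: \['
```

```text
time: 10.98
tool_pos: [0.427, 0.1319, -0.0299]
ee_rot: [[-0.384, 0.923, -0.0], [0.923, 0.384, 0.0], [0.0, -0.0, -1.0]]
force: [0.1, 0.6, 0.1]
gripper_width: 0.0881
finger_force: 0.0
tool_pos: [0.4269, 0.1319, -0.032]
force: [-0.3, 0.0, 0.3]
```

```bash
python3 -m pendant '[[0,0,0.02,0,0,0],[0,0,0.04,0,0,0]]' | grep -E 'tool_pos|force: \['
```

```text
tool_pos: [0.427, 0.1319, -0.033]
force: [0.2, 0.2, -0.6]
```

```bash
python3 -m pendant '[[0,0,0.02,0,0,0],[0,0,0.04,0,0,0]]' | grep -E 'tool_pos|force: \['
```

```text
tool_pos: [0.427, 0.1319, -0.0339]
force: [-0.0, 0.2, -0.7]
```

```bash
python3 -m pendant '[[0,0,0.02,0,0,0],[0,0,0.04,0,0,0]]' | grep -E 'tool_pos|force: \['
```

```text
tool_pos: [0.427, 0.1319, -0.0349]
force: [0.2, 0.2, 0.4]
```

```bash
python3 -m pendant '[[0,0,0.02,0,0,0],[0,0,0.04,0,0,0]]' | grep -E 'tool_pos|force: \['
```

```text
tool_pos: [0.4271, 0.1319, -0.0352]
force: [-6.0, -1.3, 21.8]
```

```bash
python3 -m pendant '[[0,0,0.02,0,0,0],[0,0,0.04,0,0,0]]' | grep -E 'tool_pos|force: \['
```

```text
tool_pos: [0.4271, 0.1319, -0.0353]
force: [-12.2, -2.5, 38.2]
```

```bash
python3 -m pendant '[[0,0,0.02,0,0,0],[0,0,0.04,0,0,0]]' | grep -E 'tool_pos|force: \['
python3 - <<'E'
from h import *
b=bot.camera("scene"); s=bot.get_state(); R=np.array(s["ee_rot"]);p=np.array(s["tool_pos"]);w=s["gripper_width"];print(p,w,s["time"])
x0,y0,x1,y1=325,195,405,265;k=10
f=cv2.resize(b[y0:y1,x0:x1],None,fx=k,fy=k,interpolation=cv2.INTER_CUBIC)[...,::-1].copy()
f=cv2.convertScaleAbs(f,alpha=1.8)
for sg in(-1,1):
    for zz,c in((0,(0,255,0)),(.01,(0,255,255)),(.02,(255,0,0))):
        q=p+R[:,1]*sg*w/2; q[2]=zz; q=(proj("scene",q)-[x0,y0]+.5)*k; cv2.circle(f,tuple(int(v) for v in q),3,c,-1)
cv2.imwrite("pics/g5.png",cv2.resize(f,(680,595)))
E
```

```text
tool_pos: [0.4271, 0.1319, -0.0354]
force: [-17.8, -4.2, 55.3]
[ 0.42708295  0.13192036 -0.03535071] 0.08824770328427915 12.2833
```

View pics/g5.png

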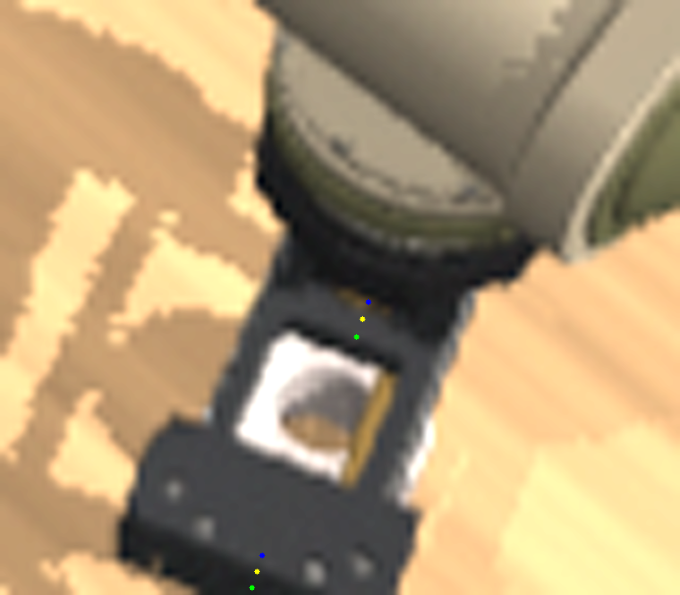

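```bash
python3 -m pendant '[[0,0,-0.3,0,0,0],[0,0,-0.6,0,0,0],[0,0,-0.6,0,0,0]]' | grep -E 'tool_pos|force: \['; python3 -m pendant '[[0,0,0,0,0,0],[0,0,0,0,0,0],[0,0,0,0,0,0],[0,0,0,0,0,0],[0,0,0,0,0,0],[0,0,0,0,0,0],[0,0,0,0,0,0]]' 1; python3 -m pendant '[[0,0,0,0,0,0],[0,0,0,0,0,0],[0,0,0,0,0,0],[0,0,0,0,0,0],[0,0,-1,0,0,0],[0,0,-2.5,0,0,0],[0,0,-4,0,0,0],[-1.5,0,-5.5,0,0,0],[-3,0,-6,0,0,0],[-4.5,0,-6,0,0,0],[-6,0,-6,0,0,0],[-7,0,-6,0,0,0],[-8,0,-6,0,0,0],[-8,0,-6,0,0,0]]' 0
cat > loc.py <<'E'
from fit import *
im={n:bot.camera(n) for n in("top","scene")}
def loc(name,a,s,mod):
    V={"top":seg(im["top"],a),"scene":seg(im["scene"],s)}
    g=at("top",(a[0]+a[2])/2,(a[1]+a[3])/2,.01)[:2]
    for vs in ({"top":V["top"]},{"scene":V["scene"]}): x,f=fit(vs,mod,list(g)); print(name,list(vs),np.round(x,4),round(f,3))
E
cat > run2.py <<'E'
from loc import *
loc("body",[210,245,231,270],[347,232,377,260],CYL(.03))
E
python3 run2.py
```

```text
tool_pos: [0.4278, 0.132, -0.0218]
force: [0.6, -0.5, -0.0]
time: 13.12
tool_pos: [0.4268, 0.1319, -0.0231]
ee_rot: [[-0.388, 0.922, -0.001], [0.922, 0.388, -0.0], [0.0, -0.001, -1.0]]
force: [0.2, -0.7, -2.3]
gripper_width: 0.0594
finger_force: 30.8
time: 14.28
tool_pos: [0.5058, -0.056, 0.127]
ee_rot: [[-0.384, 0.923, 0.001], [0.923, 0.384, -0.001], [-0.001, 0.0, -1.0]]
force: [0.6, 0.8, -0.4]
gripper_width: 0.0884
finger_force: 0.0
body ['top'] [0.4268 0.1343] 0.039
body ['scene'] [0.4254 0.1322] 0.057
```

```bash
python3 -m pendant '[[1.5,0,0,0,0,0],[3,0,0,0,0,0],[4.5,0,0,0,0,0],[6,0,0,0,0,0],[7.5,0,0,0,0,0],[8,0,0,0,0,0],[8,0,1.5,0,0,0],[8,0,3,0,0,0],[8,0,4.5,0,0,0],[8,0,5.5,0,0,0],[8,0,6,0,0,0],[8,0,6,0,0,0],[8,0,6,0,0,0]]' 0 | grep -E 'tool_pos|force: \['; python3 -m pendant '[[0,0,0,0,0,0],[0,0,0,0,0,0],[0,0,0,0,0,0],[0,0,0,0,0,0],[0,0,0,0,0,0],[0,0,0,0,0,0],[0,0,0,0,0,0]]' 1;  python3 -m pendant '[[0,0,-0.2,0,0,0],[0,0,-1,0,0,0],[0,0,-2.5,0,0,0],[0,0,-4,0,0,0],[0,0,-5.5,0,0,0],[0,0,-5.5,0,0,0],[0,0,-5.5,0,0,0]]'; python3 plan.py .5353 -.1324 .1145 22.9
```

```text
tool_pos: [0.4264, 0.1326, -0.0227]
force: [-0.3, -0.3, -0.3]
time: 16.05
tool_pos: [0.4273, 0.132, -0.0223]
ee_rot: [[-0.388, 0.922, 0.001], [0.922, 0.388, 0.0], [-0.0, 0.001, -1.0]]
force: [-1.4, 1.0, 6.8]
gripper_width: 0.0592
finger_force: 30.0
time: 16.63
tool_pos: [0.4276, 0.132, 0.1159]
ee_rot: [[-0.388, 0.922, 0.003], [0.922, 0.388, 0.0], [-0.001, 0.003, -1.0]]
force: [-0.5, 0.3, -2.6]
gripper_width: 0.0595
finger_force: 30.0
row [-11.417, -0.131, 0.068, 0.03, 0.012, -0.015] t 16.63 pos [0.4276 0.132  0.1159] w 0.0595 F [-0.5  0.3 -2.6] yaw 22.81
```

```bash
python3 -m pendant '[[-1,-0.0,0,0,0,0],[-2.4,0,0,0,0,0],[-3.8,0,0,0,0,0],[-5.2,-0.05,0,0,0,0],[-6.6,-0.1,0,0,0,0],[-8,-0.12,0,0,0,0],[-9.2,-0.13,0,0,0,0],[-10.4,-0.13,0,0,0,0],[-11.2,-0.13,0,0,0,0],[-11.42,-0.13,0,0,0,0],[-11.42,-0.13,0,0,0,0],[-11.42,-0.13,0,0,0,0],[-11.42,-0.13,0,0,0,0]]'| grep -E 'tool_pos|force: \['; python3 plan.py .5353 -.1324 .087 22.9
python3 - <<'E'
from h import *
a=bot.camera("top");b=bot.camera("scene")
p=proj("top",[.535,-.132,.08]);q=proj("scene",[.535,-.132,.08])
f=lambda im,c:cv2.convertScaleAbs(cv2.resize(im[int(c[1])-35:int(c[1])+35,int(c[0])-35:int(c[0])+35],(400,400),interpolation=cv2.INTER_CUBIC),alpha=1.4)
cv2.imwrite("pics/n1.png",np.hstack([f(a,p),f(b,q)])[...,::-1])
E
```

```text
tool_pos: [0.5341, -0.1312, 0.114]
force: [0.0, 0.2, -2.1]
row [-0.066, 0.028, 1.078, -0.01, -0.014, -0.005] t 17.72 pos [ 0.5341 -0.1312  0.114 ] w 0.0596 F [ 0.   0.2 -2.1] yaw 22.87
```

View pics/n1.png

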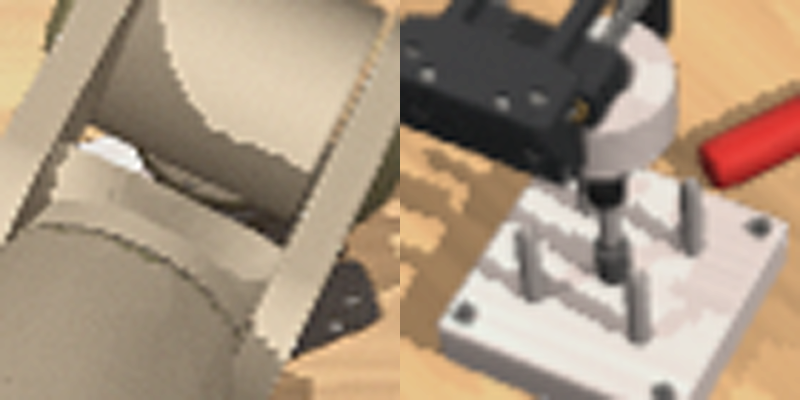

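Run:
```python
from fit import *
q=proj("scene",[.535,-.132,.08]); o=np.array([int(q[0])-35,int(q[1])-35])
s=bot.get_state();p=np.array(s["tool_pos"]);print(p)
for zu in(.125,.131,.137,.143):
    P=CYL(.03)+[p[0]-.0016,p[1]+.0003,zu]
    t=np.array([(proj("scene",x)-o+.5)*400/70+[400,0] for x in P]); lo=t[:48]; 
    print(zu,"right",t[:,0].max().round(0),"bottom",t[t[:,1].argmax()].round(0),"top",t[t[:,1].argmin()].round(0), "left",t[:,0].min().round())
K=np.array([(proj("scene",[.5353-.0016,-.1324+.0003,z])-o+.5)*400/70+[400,0] for z in(.03,.05,.087,.101)]);print(K.round())
```

```text
[ 0.53441103 -0.13134372  0.11448903]
0.125 right 679.0 bottom [599. 196.] top [608.  31.] left 525.0
0.131 right 679.0 bottom [598. 187.] top [607.  22.] left 524.0
0.137 right 678.0 bottom [597. 178.] top [606.  12.] left 522.0
0.143 right 678.0 bottom [596. 169.] top [605.   2.] left 521.0
[[615. 269.]
 [612. 243.]
 [607. 192.]
 [605. 172.]]
```

The body's outline matches the prediction (right edge 678, bottom edge 178), so the 35 mm z offset is confirmed. Descend in stages.

```bash
python3 -m pendant '[[-0.055,0.02,0.3,0,0,0],[-0.055,0.02,0.7,0,0,0],[-0.055,0.02,1.1,0,0,0],[-0.055,0.02,1.5,0,0,0],[-0.055,0.02,1.8,0,0,0],[-0.055,0.02,2,0,0,0],[-0.055,0.02,2.1,0,0,0],[-0.055,0.02,2.1,0,0,0],[-0.055,0.02,2.1,0,0,0]]'| grep -E 'tool_pos|force: \['; python3 -m pendant '[[0,0,0.1,0,0,0],[0,0,0.2,0,0,0],[0,0,0.3,0,0,0],[0,0,0.4,0,0,0],[0,0,0.5,0,0,0],[0,0,0.5,0,0,0]]'; python3 plan.py .5353 -.1324 .007 22.9
```

```text
tool_pos: [0.5359, -0.1337, 0.0623]
force: [0.3, -0.7, -1.8]
time: 19.07
tool_pos: [0.5354, -0.1334, 0.049]
ee_rot: [[-0.388, 0.922, -0.001], [0.922, 0.388, 0.0], [0.001, -0.001, -1.0]]
force: [-0.3, -0.3, -1.8]
gripper_width: 0.0592
finger_force: 30.0
row [0.04, 0.012, 1.681, -0.006, -0.007, -0.015] t 19.07 pos [ 0.5354 -0.1334  0.049 ] w 0.0592 F [-0.3 -0.3 -1.8] yaw 22.81
```

```bash
python3 -m pendant '[[0.02,0,0.15,0,0,0],[0.03,0.01,0.35,0,0,0],[0.03,0.01,0.55,0,0,0],[0.03,0.01,0.75,0,0,0],[0.03,0.01,0.95,0,0,0],[0.03,0.01,1.15,0,0,0],[0.03,0.01,1.35,0,0,0],[0.03,0.01,1.5,0,0,0],[0.03,0.01,1.6,0,0,0],[0.03,0.01,1.6,0,0,0]]'| grep -E 'tool_pos|force: \['; python3 -m pendant '[[0,0,0.05,0,0,0],[0,0,0.1,0,0,0],[0,0,0.1,0,0,0]]'
```

```text
tool_pos: [0.5354, -0.1327, 0.009]
force: [-0.4, -0.8, -2.5]
time: 20.15
tool_pos: [0.5359, -0.1329, 0.0077]
ee_rot: [[-0.388, 0.922, 0.001], [0.922, 0.388, -0.0], [-0.001, 0.0, -1.0]]
force: [-1.1, 0.7, 3.1]
gripper_width: 0.0594
finger_force: 30.0
```

```bash
python3 -m pendant '[[0,0,0.04,0,0,0],[0,0,0.04,0,0,0]]'| grep -E 'tool_pos|force: \['; python3 -m pendant '[[0,0,0,0,0,0],[0,0,0,0,0,0],[0,0,0,0,0,0],[0,0,0,0,0,0],[0,0,-1,0,0,0],[0,0,-2,0,0,0],[0,0,-3.5,0,0,0],[0,0,-5,0,0,0],[0,0,-5,0,0,0],[0,0,-5,0,0,0]]' 0; python3 plan.py .5547 .2623 0.02 22.9; python3 -c "
from h import *
print(at('top',181,169,.02),at('top',148,272,.03))"
```

```text
tool_pos: [0.5359, -0.1329, 0.0076]
force: [-6.3, 1.6, 13.2]
time: 21.15
tool_pos: [0.5365, -0.1332, 0.1327]
ee_rot: [[-0.388, 0.922, 0.004], [0.922, 0.388, -0.002], [-0.003, 0.003, -1.0]]
force: [0.5, -0.2, -0.2]
gripper_width: 0.088
finger_force: 0.0
row [14.312, 6.793, 4.485, 0.025, 0.028, -0.014] t 21.15 pos [ 0.5365 -0.1332  0.1327] w 0.088 F [ 0.5 -0.2 -0.2] yaw 22.82
[0.67731957 0.25247189 0.02      ] [0.38184022 0.33357961 0.03      ]
```

```bash
python3 -m pendant '[[1.2,0.6,0,0,0,0],[2.6,1.2,0,0,0,0],[4,1.9,0,0,0,0],[5.4,2.6,0,0,0,0],[6.8,3.2,0,0,0,0],[8.2,3.9,0.3,0,0,0],[9.6,4.6,0.8,0,0,0],[11,5.2,1.5,0,0,0],[12.2,5.8,2.2,0,0,0],[13.3,6.3,3,0,0,0],[14.31,6.79,3.7,0,0,0],[14.31,6.79,4.3,0,0,0],[14.31,6.79,4.48,0,0,0],[14.31,6.79,4.48,0,0,0],[14.31,6.79,4.48,0,0,0],[14.31,6.79,4.48,0,0,0]]' | grep -E 'tool_pos|force: \['; python3 plan.py .5547 .2623 -.033 22.9
```

```text
tool_pos: [0.554, 0.2621, 0.0199]
force: [0.0, -0.2, 0.1]
row [-0.003, 0.025, 2.118, 0.011, 0.002, -0.026] t 22.48 pos [0.554  0.2621 0.0199] w 0.0877 F [ 0.  -0.2  0.1] yaw 22.74
```

Descend most of the way, then finish in small steps while watching for contact.

```bash
python3 -m pendant '[[0,0.02,0.5,0,0,0],[0,0.02,1.1,0,0,0],[0,0.02,1.6,0,0,0],[0,0.02,1.9,0,0,0],[0,0.02,2,0,0,0],[0,0.02,2,0,0,0],[0,0.02,2,0,0,0]]' | grep -E 'tool_pos|force: \[';  python3 -m pendant '[[0,0,0.04,0,0,0],[0,0,0.08,0,0,0],[0,0,0.08,0,0,0]]' | grep -E 'tool_pos|force: \['
```

```text
tool_pos: [0.5542, 0.263, -0.0305]
force: [-0.1, 0.8, -0.2]
tool_pos: [0.554, 0.2631, -0.0327]
force: [0.1, 0.6, 0.1]
```

```bash
python3 -m pendant '[[0,0,0.02,0,0,0],[0,0,0.04,0,0,0]]' | grep -E 'tool_pos|force: \['; python3 -m pendant '[[0,0,0.02,0,0,0],[0,0,0.04,0,0,0]]' | grep -E 'tool_pos|force: \['
```

```text
tool_pos: [0.554, 0.2631, -0.0337]
force: [0.1, -0.0, 0.7]
tool_pos: [0.5539, 0.263, -0.0349]
force: [0.5, 0.4, 0.2]
```

```bash
python3 -m pendant '[[-0.035,0,-0.08,0,0,0],[-0.035,0,-0.08,0,0,0],[-0.035,0,-0.08,0,0,0]]' | grep -E 'tool_pos|force: \['; python3 -m pendant '[[0,0,0,0,0,0],[0,0,0,0,0,0],[0,0,0,0,0,0],[0,0,0,0,0,0],[0,0,0,0,0,0],[0,0,0,0,0,0],[0,0,0,0,0,0]]' 1;  python3 -m pendant '[[0,0,-0.2,0,0,0],[0,0,-1,0,0,0],[0,0,-2.5,0,0,0],[0,0,-4,0,0,0],[0,0,-5.5,0,0,0],[0,0,-6.2,0,0,0],[0,0,-6.2,0,0,0],[0,0,-6.2,0,0,0],[0,0,-6.2,0,0,0]]'; python3 plan.py .5353 -.1326 .12 22.9
```

```text
tool_pos: [0.5544, 0.2622, -0.0327]
force: [-0.4, 0.5, -0.7]
time: 24.48
tool_pos: [0.5542, 0.2622, -0.0329]
ee_rot: [[-0.388, 0.922, -0.0], [0.922, 0.388, -0.0], [0.0, -0.0, -1.0]]
force: [1.2, 0.3, 0.2]
gripper_width: 0.0591
finger_force: 30.0
time: 25.23
tool_pos: [0.5535, 0.262, 0.1207]
ee_rot: [[-0.388, 0.922, -0.002], [0.922, 0.388, -0.001], [0.0, -0.002, -1.0]]
force: [-0.5, -0.3, -0.6]
gripper_width: 0.0587
finger_force: 30.0
row [-14.266, -6.79, 0.041, -0.023, -0.003, -0.015] t 25.23 pos [0.5535 0.262  0.1207] w 0.0587 F [-0.5 -0.3 -0.6] yaw 22.81
```

```bash
python3 -m pendant '[[-1.2,-0.6,0,0,0,0],[-2.6,-1.2,0,0,0,0],[-4,-1.9,0,0,0,0],[-5.4,-2.6,0,0,0,0],[-6.8,-3.2,0,0,0,0],[-8.2,-3.9,0,0,0,0],[-9.6,-4.6,0,0,0,0],[-11,-5.2,0,0,0,0],[-12.2,-5.8,0,0,0,0],[-13.3,-6.3,0,0,0,0],[-14,-6.7,0,0,0,0],[-14.27,-6.79,0,0,0,0],[-14.27,-6.79,0,0,0,0],[-14.27,-6.79,0,0,0,0],[-14.27,-6.79,0,0,0,0],[-14.27,-6.79,0,0,0,0]]' | grep -E 'tool_pos|force: \['; python3 plan.py .5355 -.1327 .054 22.9
```

```text
tool_pos: [0.5361, -0.1311, 0.1219]
force: [0.5, -0.9, -0.3]
row [-0.05, -0.048, 2.716, -0.003, -0.005, 0.002] t 26.57 pos [ 0.5361 -0.1311  0.1219] w 0.0585 F [ 0.5 -0.9 -0.3] yaw 22.91
```

```bash
python3 -m pendant '[[-0.04,-0.04,0.5,0,0,0],[-0.04,-0.04,1.1,0,0,0],[-0.04,-0.04,1.7,0,0,0],[-0.04,-0.04,2.2,0,0,0],[-0.04,-0.04,2.5,0,0,0],[-0.04,-0.04,2.65,0,0,0],[-0.04,-0.04,2.65,0,0,0],[-0.04,-0.04,2.65,0,0,0],[-0.04,-0.04,2.65,0,0,0]]' | grep -E 'tool_pos|force: \['; python3 plan.py .5355 -.1327 .028 22.9
```

```text
tool_pos: [0.536, -0.1338, 0.0566]
force: [-0.2, -1.3, 0.6]
row [0.05, -0.001, 1.145, 0.009, 0.009, -0.013] t 27.32 pos [ 0.536  -0.1338  0.0566] w 0.0589 F [-0.2 -1.3  0.6] yaw 22.82
```

```bash
python3 -m pendant '[[0.05,0,0.1,0,0,0],[0.05,0,0.2,0,0,0],[0.05,0,0.3,0,0,0],[0.05,0,0.4,0,0,0],[0.05,0,0.5,0,0,0],[0.05,0,0.6,0,0,0],[0.05,0,0.6,0,0,0]]' | grep -E 'tool_pos|force: \['; python3 -m pendant '[[0,0,0.1,0,0,0],[0,0,0.2,0,0,0],[0,0,0.3,0,0,0],[0,0,0.4,0,0,0],[0,0,0.44,0,0,0],[0,0,0.44,0,0,0]]'| grep -E 'tool_pos|force: \['
```

```text
tool_pos: [0.5348, -0.1325, 0.0403]
force: [0.1, 0.3, -0.4]
tool_pos: [0.535, -0.1325, 0.0296]
force: [0.9, 1.1, -1.2]
```

```bash
python3 -m pendant '[[0,0,0.04,0,0,0],[0,0,0.08,0,0,0],[0,0,0.08,0,0,0]]'| grep -E 'tool_pos|force: \['; python3 -m pendant '[[0,0,0.04,0,0,0],[0,0,0.04,0,0,0]]'| grep -E 'tool_pos|force: \['
```

```text
tool_pos: [0.5351, -0.1326, 0.0278]
force: [0.5, 0.3, 0.7]
tool_pos: [0.5352, -0.1327, 0.027]
force: [0.4, 0.5, 1.3]
```

```bash
python3 -m pendant '[[0,0,0.04,0,0,0],[0,0,0.04,0,0,0]]'| grep -E 'tool_pos|force: \['
```

```text
tool_pos: [0.5353, -0.1327, 0.027]
force: [-4.1, 2.3, 11.1]
```

```bash
python3 -m pendant '[[0,0,0,0,0,0],[0,0,0,0,0,0],[0,0,0,0,0,0],[0,0,0,0,0,0],[0,0,-1,0,0,0],[0,0,-2,0,0,0],[0,0,-3.2,0,0,0],[0,0,-4.2,0,0,0],[0,0,-4.2,0,0,0],[0,0,-4.2,0,0,0],[0,0,-4.2,0,0,0]]' 0; python3 plan.py .6046 .1191 0.02 22.9
```

```text
time: 29.9
tool_pos: [0.5346, -0.1324, 0.1299]
ee_rot: [[-0.388, 0.922, -0.001], [0.922, 0.388, 0.001], [0.001, -0.001, -1.0]]
force: [0.3, -0.6, -0.2]
gripper_width: 0.0885
finger_force: 0.0
row [8.184, 6.486, 4.399, -0.01, -0.011, -0.015] t 29.9 pos [ 0.5346 -0.1324  0.1299] w 0.0885 F [ 0.3 -0.6 -0.2] yaw 22.81
```

```bash
python3 -m pendant '[[1,0.8,0,0,0,0],[2.1,1.7,0,0,0,0],[3.2,2.5,0,0,0,0],[4.3,3.4,0,0,0,0],[5.4,4.3,0.4,0,0,0],[6.4,5.1,1,0,0,0],[7.3,5.8,2,0,0,0],[8,6.3,3,0,0,0],[8.18,6.49,3.9,0,0,0],[8.18,6.49,4.4,0,0,0],[8.18,6.49,4.4,0,0,0],[8.18,6.49,4.4,0,0,0],[8.18,6.49,4.4,0,0,0],[8.18,6.49,4.4,0,0,0]]' | grep -E 'tool_pos|force: \['; python3 plan.py .6046 .1191 -.0328 22.9
```

```text
tool_pos: [0.6061, 0.118, 0.0223]
force: [0.4, 0.2, 0.0]
row [0.064, -0.042, 2.206, 0.02, 0.009, -0.025] t 31.07 pos [0.6061 0.118  0.0223] w 0.0881 F [0.4 0.2 0. ] yaw 22.75
```

```bash
python3 -m pendant '[[0.04,-0.03,0.5,0,0,0],[0.04,-0.03,1.1,0,0,0],[0.04,-0.03,1.6,0,0,0],[0.04,-0.03,1.9,0,0,0],[0.04,-0.03,2,0,0,0],[0.04,-0.03,2,0,0,0],[0.04,-0.03,2,0,0,0],[0.04,-0.03,2,0,0,0]]' | grep -E 'tool_pos|force: \['; python3 plan.py .6046 .1191 -.0328 22.9
```

```text
tool_pos: [0.6048, 0.1194, -0.0283]
force: [-0.3, -0.6, -0.4]
row [-0.008, -0.011, 0.178, 0.012, 0.005, -0.015] t 31.73 pos [ 0.6048  0.1194 -0.0283] w 0.0881 F [-0.3 -0.6 -0.4] yaw 22.81
```

```bash
python3 -m pendant '[[-0.01,-0.01,0.06,0,0,0],[-0.01,-0.01,0.12,0,0,0],[-0.01,-0.01,0.18,0,0,0],[-0.01,-0.01,0.18,0,0,0],[-0.01,-0.01,0.18,0,0,0]]' | grep -E 'tool_pos|force: \['; python3 -m pendant '[[0,0,0,0,0,0],[0,0,0,0,0,0],[0,0,0,0,0,0],[0,0,0,0,0,0],[0,0,0,0,0,0],[0,0,0,0,0,0],[0,0,0,0,0,0]]' 1;  python3 -m pendant '[[0,0,-0.2,0,0,0],[0,0,-1,0,0,0],[0,0,-2.5,0,0,0],[0,0,-4,0,0,0],[0,0,-5.5,0,0,0],[0,0,-6.2,0,0,0],[0,0,-6.2,0,0,0],[0,0,-6.2,0,0,0],[0,0,-6.2,0,0,0],[0,0,-6.2,0,0,0]]'; python3 plan.py .5353 -.1326 .12 22.9
```

```text
tool_pos: [0.6041, 0.1191, -0.0337]
force: [0.0, 0.2, 0.0]
time: 32.73
tool_pos: [0.6041, 0.1191, -0.0336]
ee_rot: [[-0.388, 0.922, 0.0], [0.922, 0.388, 0.0], [-0.0, 0.0, -1.0]]
force: [-0.8, 0.3, 0.4]
gripper_width: 0.0596
finger_force: 30.0
time: 33.57
tool_pos: [0.6032, 0.119, 0.1195]
ee_rot: [[-0.388, 0.922, -0.003], [0.922, 0.388, -0.0], [0.001, -0.003, -1.0]]
force: [0.6, -0.5, -0.5]
gripper_width: 0.0592
finger_force: 30.0
row [-8.225, -6.407, -0.012, -0.03, -0.012, -0.015] t 33.57 pos [0.6032 0.119  0.1195] w 0.0592 F [ 0.6 -0.5 -0.5] yaw 22.81
```

```bash
python3 -m pendant '[[-1,-0.8,0,0,0,0],[-2.1,-1.7,0,0,0,0],[-3.2,-2.5,0,0,0,0],[-4.3,-3.4,0,0,0,0],[-5.4,-4.2,0,0,0,0],[-6.4,-5,0,0,0,0],[-7.3,-5.7,0,0,0,0],[-8,-6.2,0,0,0,0],[-8.22,-6.44,0,0,0,0],[-8.22,-6.44,0.7,0,0,0],[-8.22,-6.44,1.4,0,0,0],[-8.22,-6.44,2,0,0,0],[-8.22,-6.44,2.4,0,0,0],[-8.22,-6.44,2.65,0,0,0],[-8.22,-6.44,2.65,0,0,0],[-8.22,-6.44,2.65,0,0,0],[-8.22,-6.44,2.65,0,0,0]]' | grep -E 'tool_pos|force: \['; python3 plan.py .5353 -.1327 .0384 22.9
```

```text
tool_pos: [0.5358, -0.1328, 0.0559]
force: [0.2, 0.2, -0.0]
row [0.013, -0.019, 0.698, 0.008, 0.009, -0.013] t 34.98 pos [ 0.5358 -0.1328  0.0559] w 0.0592 F [ 0.2  0.2 -0. ] yaw 22.82
```

```bash
python3 -m pendant '[[0,-0.01,0.1,0,0,0],[0,-0.01,0.2,0,0,0],[0,-0.01,0.3,0,0,0],[0,-0.01,0.4,0,0,0],[0,-0.01,0.5,0,0,0],[0,-0.01,0.58,0,0,0],[0,-0.01,0.58,0,0,0],[0,-0.01,0.58,0,0,0]]' | grep -E 'tool_pos|force: \['; python3 -m pendant '[[0,0,0.04,0,0,0],[0,0,0.08,0,0,0],[0,0,0.08,0,0,0]]'| grep -E 'tool_pos|force: \['; python3 -m pendant '[[0,0,0.03,0,0,0],[0,0,0.03,0,0,0]]'| grep -E 'tool_pos|force: \['
```

```text
tool_pos: [0.5351, -0.1329, 0.0405]
force: [-0.1, 0.3, 0.2]
tool_pos: [0.5351, -0.1328, 0.0385]
force: [-0.7, -0.1, -1.1]
tool_pos: [0.5352, -0.1329, 0.0383]
force: [0.2, 0.5, 4.0]
```

```bash
python3 -m pendant '[[0,0,0.03,0,0,0],[0,0,0.03,0,0,0]]'| grep -E 'tool_pos|force: \['; python3 -m pendant '[[0,0,0,0,0,0],[0,0,0,0,0,0],[0,0,0,0,0,0],[0,0,0,0,0,0],[0,0,0,0,0,0],[0,0,-0.2,0,0,0],[0,0,-0.4,0,0,0],[0,0,-0.56,0,0,0],[0,0,-0.56,0,0,0],[0,0,-0.56,0,0,0],[0,0,-0.56,0,0,0]]' 0; python3 plan.py .5354 -.1327 .051 22.9
python3 - <<'E'
from h import *
for l in("disc","knob"):
  r=bot.camera("scene"); [print(l,round(x["conf"],2),x["rect"]) for x in bot.trace("scene",l)[:4]]
E
```

```text
tool_pos: [0.5352, -0.1329, 0.0383]
force: [-4.6, 2.3, 11.3]
time: 37.15
tool_pos: [0.5351, -0.1328, 0.0511]
ee_rot: [[-0.388, 0.922, -0.0], [0.922, 0.388, 0.0], [0.0, -0.0, -1.0]]
force: [-0.3, 0.4, 0.3]
gripper_width: 0.0879
finger_force: 0.0
row [-0.001, 0.013, 0.004, -0.0, -0.001, -0.015] t 37.15 pos [ 0.5351 -0.1328  0.0511] w 0.0879 F [-0.3  0.4  0.3] yaw 22.81
disc 0.74 [255.3, 248.6, 282.4, 274.3]
disc 0.59 [290.8, 223.6, 316.1, 246.4]
disc 0.57 [249.3, 176.5, 268.6, 201.1]
knob 0.61 [434.2, 280.2, 464.0, 303.7]
```

```bash
python3 -m pendant '[[0,0,0,0,0,0],[0,0,0,0,0,0],[0,0,0,0,0,0],[0,0,0,0,0,0],[0,0,0,0,0,0],[0,0,0,0,0,0],[0,0,0,0,0,0],[0,0,0,0,0,0],[0,0,0,0,0,0],[0,0,0,0,0,0],[0,0,0,0,0,0],[0,0,0,0,0,0],[0,0,0,0,0,0],[0,0,0,0,0,0]]' 1
```

```text
time: 38.52
tool_pos: [0.5357, -0.1327, 0.0512]
ee_rot: [[-0.388, 0.922, 0.001], [0.922, 0.388, 0.0], [-0.0, 0.001, -1.0]]
force: [5.6, 2.0, -2.3]
gripper_width: 0.0167
finger_force: 30.0
```

```bash
python3 -m pendant '[[0,0,-0.1,0,0,0],[0,0,-0.2,0,0,0],[0,0,-0.3,0,0,0],[0,0,-0.4,0,0,0],[0,0,-0.4,0,0,0],[0,0,-0.4,0,0,0]]' ; python3 -m pendant '[[0,0,-0.1,0,0,0],[0,0,-0.2,0,0,0],[0,0,-0.3,0,0,0],[0,0,-0.4,0,0,0],[0,0,-0.5,0,0,0],[0,0,-0.6,0,0,0],[0,0,-0.7,0,0,0],[0,0,-0.76,0,0,0],[0,0,-0.76,0,0,0],[0,0,-0.76,0,0,0],[0,0,-0.76,0,0,0]]'
```

```text
time: 39.02
tool_pos: [0.5356, -0.1326, 0.0608]
ee_rot: [[-0.388, 0.922, 0.001], [0.922, 0.388, 0.0], [-0.0, 0.001, -1.0]]
force: [7.2, 1.2, -5.9]
gripper_width: 0.0167
finger_force: 30.0
time: 39.93
tool_pos: [0.5356, -0.1326, 0.0793]
ee_rot: [[-0.388, 0.922, 0.001], [0.922, 0.388, 0.001], [0.0, 0.001, -1.0]]
force: [8.1, 1.0, -9.5]
gripper_width: 0.0169
finger_force: 30.0
```

```bash
python3 -m pendant '[[0,0,-0.04,0,0,0],[0,0,-0.07,0,0,0],[0,0,-0.07,0,0,0],[0,0,-0.07,0,0,0],[0,0,-0.07,0,0,0],[0,0,-0.07,0,0,0]]'
python3 - <<'E'
from h import *
b=bot.camera("scene"); c=np.array([.5353-.0016,-.1327+.0003,0])
x0,y0,x1,y1=215,150,295,225;k=8
f=cv2.convertScaleAbs(cv2.resize(b[y0:y1,x0:x1],None,fx=k,fy=k,interpolation=cv2.INTER_CUBIC),alpha=1.6)[...,::-1].copy()
pr=lambda X:tuple(int(v) for v in (proj("scene",X)-[x0,y0]+.5)*k)
for z,r,col in((.084,.03,(0,255,0)),(.072,.03,(0,255,255)),(.084,.0135,(0,255,0)),(.117,.009,(255,0,255)),(.131,.009,(255,0,255))):
    for a in np.linspace(0,6.28,40): cv2.circle(f,pr(c+[r*np.cos(a),r*np.sin(a),z]),1,col,-1)
cv2.imwrite("pics/fin.png",f)
E
```

```text
time: 40.43
tool_pos: [0.5356, -0.1326, 0.0811]
ee_rot: [[-0.388, 0.922, 0.001], [0.922, 0.388, 0.0], [0.0, 0.001, -1.0]]
force: [8.3, 0.4, -9.1]
gripper_width: 0.0169
finger_force: 30.0
```

View pics/fin.png

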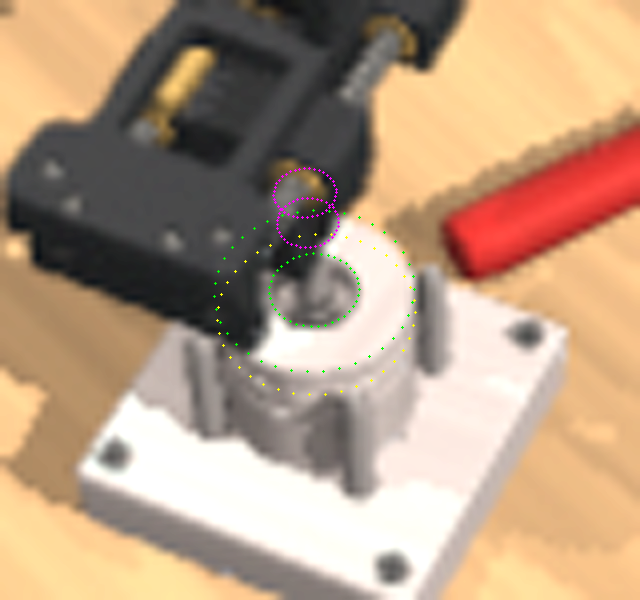

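The disc's top face sits on its predicted seated outline (hole centre about (315, 290)). The knob is held at the predicted height, with 29.9 mm of pull and a spring force of about 9 N. I'm handing the job in.

```bash
python3 -c "
from station import bot; print(bot.job_done())"
```

```text
the job is handed in; nothing more can be done
None
```

I seated the body, spacer and disc in the nest in that order, pulled the shaft up 29.9 mm, and handed the job in at about 40 s with the knob still gripped; the last picture shows the stack flat and home, but the mark couldn't be made out, so its level rests on the measured pull and the 9 N spring force.

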